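# Refit the quarter-turn battery cap

## Task

Put the battery cap back on the instrument case: drop it into the keyed socket on top, press it down gently against the spring and turn it clockwise about a quarter turn until it springs up into its locked detent, then let go. Leave the other things on the table where they are.

Things in the scene. Friction and masses are not known exactly. Their poses are not given: they have to be found in the camera images.
- cap_center (a point): Battery cap, 58 mm tall, 120 g, upright on the table; point on its axis 29 mm above the foot, z up. From the foot: round aluminium shank 30 mm in diameter to 19.5 mm; black flange 48 mm in diameter to 24.5 mm; black wing grip to the top at 58 mm, 40 mm long (its x), 12 mm thick (its y). Two steel lugs leave the shank in line with the wing. Same after half a turn.
- cap: The same cap; origin at the centre of its foot, axes as cap_center's. Its lugs: 44 mm tip to tip (along x), 7 mm wide, from 2 to 8 mm above the foot.
- socket (a point): Centre of the mouth of the socket, level with the case's top, z up. A round hole 33 mm in diameter with a straight key slot across it, 48 mm long (along x) and 10 mm wide: the cap enters with its wing along the slot, either way round. The flange meets the case's top when the foot is 19.5 mm below the mouth.
- case: Grey instrument case, 150 (x) x 120 (y) x 60 mm high, fixed on the table, socket in the middle of its top; origin under its centre. Cap and case must never press on each other with more than 45 N in all, spring included.
- spring_contact (a point): Where the brass spring contact in the socket stands when free: on the socket's axis, 9 mm below the mouth. It pushes the cap's foot up with 3 N at first touch and 1 N more per mm of depth (about 10 N at 16 mm, 12 N at 18 mm). It holds the cap up, not locked, if let go unturned.
- ride_level (a point): On the socket's axis, 8 mm below the mouth: level of the ride surface under the rim. With the foot more than 16 mm deep the lugs are below it and the cap can turn clockwise seen from above (anticlockwise is barred); eased up, the spring then presses the lugs up against it, foot 16 mm deep.
- detent_level (a point): On the socket's axis, 4 mm below the mouth: top of the locking notches in the ride surface, 9.6 mm wide, one per lug, somewhere from 65 to 105 degrees of turn, hidden and different each time. The cap rises into them 4 mm if eased up there (foot 12 mm deep, 6 N of spring hold it). Turned while pressed down it passes them, up to an end stop at about 115 to 120 degrees.
- cell: D-size battery standing loose on the table, 33 mm in diameter, 60 mm high; origin under its centre. Leave it alone.
- jar: Small plastic screw-top jar, 45 mm in diameter, 61 mm high, standing loose; origin under its centre. Leave it alone.
- loose_knob: Loose black instrument knob, 42 mm in diameter, 17 mm high; origin under its centre. Leave it alone.
Not all that is in view belongs to the job. Leave any green look-alike of the cap alone. Leave any purple look-alike of the case alone.

How it is judged:
By the outcome, as a careful person would: the job done as asked, in the order asked, and still so for the second after the job is handed in, with the robot touching nothing.
It also fails if it takes over 66 s, if anything falls off the work surface, if the arm or the gripper's body presses on something with over 40 N, if the wrist force passes 120 N, or if a joint passes its speed limit or range.

## Robot

A 6-joint arm with a two-finger parallel gripper is mounted at the origin on a cart in front of the work surface, level with it; the furniture and walls round the work are solid. World frame = base frame: x ahead of the robot, y to its left, z up, the work surface at z = 0. Lengths are in mm, angles in degrees, forces in N, time in s.
With the tool pointing down it reaches from about 300 to 850 mm from the base axis. Payload 4.2 kg.
Tool frame: the origin (TCP) lies at the very end of the fingers, on their centre line; the grasp point (between the pads) lies 19 mm behind it (manip.grip_point_offset is the distance from the TCP to the grasp point, in mm); z points along the fingers, y is the line along which they close (so a half turn about z gives the same grasp; the last joint's range is limited). The gripper opens to 91 mm and grips with 3 to 60 N. Pads are 32 mm wide; open, the fingers measure 118 mm over their backs; the gripper's body (76 mm by 178 mm) begins 60 mm behind the grasp point.
Start: joints at [-72.422, 18.312, 89.639, -0, 72.044, -1.146], TCP at [184.587, -544.583, 213.976] pointing down, gripper open.
Joint ranges: [-177.97, 177.97], [-48.28, 115.42], [12.27, 149.76], [-77.06, 257.06], [2.81, 150.46], [-146.56, 146.56]. Speed limits (degrees/s): [147.25, 147.25, 180, 180, 180, 180].

## Interface

Orientations are given as a 3x3 rotation matrix whose columns are the frame's x, y, z axes.
In Python, from plant import manip gives the robot as it stands.
- The arm moves only by the tool step_arm, never from a script. Its argument "steps" is text: rows parted by semicolons, each of 5 numbers parted by spaces: the shift along the tool's x, y, z in mm, then the turn about the tool's z in rad, then the finger opening in mm, from 0 to 91.2. A call has exactly 8 rows; each row is the pose to reach, as a shift and turn from the pose commanded when the call began, along the tool's axes at that moment; what a row does not reach only later rows make up. A row lasts 1/10 s, in which the tool goes at most 50 mm and 8.59 degrees, less where a joint would pass 70% of its speed; a pose out of reach is approached as far as the arm can. A call with a gripper value outside its range is refused whole. The fingers move at their own pace and stop on an object; "newtons" is the grip in N (left out, the last holds). Time passes only in rows, so rows that repeat a pose let the fingers close, or fill a call up. It gives the time, the measured TCP pose, the force, the opening and the grip force at its end, in the units of the state.
- manip.sense(): the state, without advancing time (a new reading comes with each control period).
- manip.read_camera(name): name is "scene" or "top" or "wrist"; returns (picture, depth): 480x640x3 uint8, red, green, blue; 480x640 float32, mm along the optical axis (not along the pixel's ray), 0 where there is no reading.
- manip.camera_info(name): a dict with "K" (3x3 intrinsics, pixels), "rvec" (rotation vector, rad) and "tvec" (3), from world to camera coordinates, as OpenCV has them. Camera axes: x right, y down, z forward; pixel columns grow to the right and rows downward; lengths in mm; the calibration is good to about 2 mm. A picture is of the moment at which its call begins: read the wrist's pose just before it. camera_info takes no time and is no camera call; for the wrist camera it gives the pose at the moment of the call.
- manip.job_done(): hands the job in; it is judged then, once.
The state is a dict: "t": time; "joint_pos": joint angles; "qvel": joint speeds; "effort": joint torques, N m; "ee_pos": TCP position; "eef_rot": TCP orientation; "ft_force": force on the tool from outside, world axes, zero at the start; "wrist_torque": the same for the moment, N m; "width": opening from 0.0 (shut) to 1.0 (fully open); "grip_force": force on a finger pad.
Only numpy, scipy, OpenCV 4.12 (cv2) and the standard library are available. Lean on these libraries where they do the work, as an engineer would, in place of code of your own. Each camera call takes 0.05 s, during which the arm holds its last target. There are 200 camera calls.

## Working session

There is one attempt and no reset: what is moved stays moved. The work goes in short steps, Python scripts to look and compute and a tool call to move; the robot and the scene stay as the last step left them, time stands still between calls to the robot, and variables do not carry over. Pictures are saved under pics/ and viewed, at most 10 in all, crops included, and the job is handed in when it is done.

Besides the shell and the picture viewer there is one more tool, called after ">>>" as name(argument=value, ...) on one line, values as JSON. step_arm: Moves the arm, as the interface text tells. Its arguments: {"type":"object","properties":{"steps":{"type":"string"},"newtons":{"type":"number"}},"required":["steps"]}

```bash
mkdir -p pics; ls; python3 - <<'E'
from plant import manip
import cv2,numpy as np
for n in("top","scene"):
    p,d=manip.read_camera(n); np.savez(n,p=p,d=d)
    cv2.imwrite(f"pics/{n}.png",p[:,:,::-1])
    i=manip.camera_info(n); R=cv2.Rodrigues(np.array(i["rvec"],float))[0]
    print(n,np.round(i["K"],1).tolist(),np.round(-R.T@np.array(i["tvec"]).ravel()),np.round(R,2).tolist())
print(manip.sense()["eef_rot"], manip.sense()["ee_pos"])
E
```

```text
pics
top [[590.8, 0.0, 320.1], [0.0, 590.8, 233.4], [0.0, 0.0, 1.0]] [ 490.  130. 1319.] [[-0.02, -1.0, 0.0], [-1.0, 0.02, -0.05], [0.05, -0.0, -1.0]]
scene [[610.1, 0.0, 322.8], [0.0, 610.1, 240.2], [0.0, 0.0, 1.0]] [-256.  626.  627.] [[-0.52, -0.85, 0.01], [-0.44, 0.26, -0.86], [0.73, -0.45, -0.51]]
[[ 9.47072887e-01  3.21018207e-01 -5.07810290e-04]
 [ 3.21018609e-01 -9.47071657e-01  1.52645138e-03]
 [ 9.08595378e-06 -1.60867727e-03 -9.99998706e-01]] [ 184.44472622 -544.14119292  213.19593078]
```

View pics/top.png

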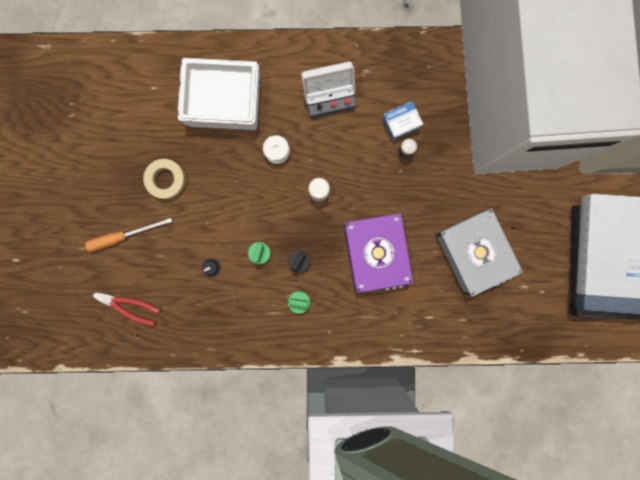

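View pics/scene.png

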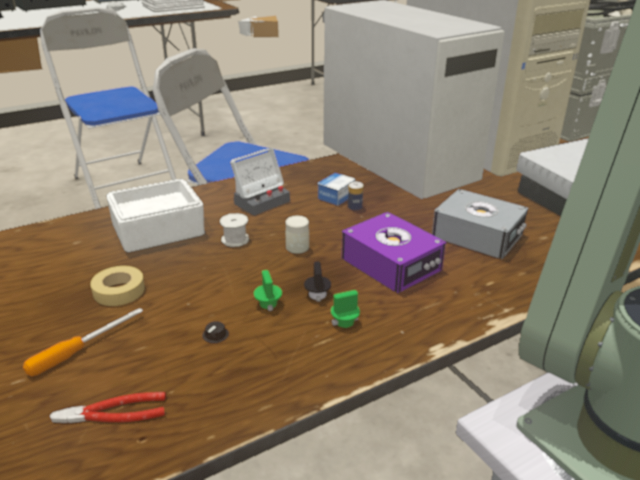

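The top view shows the black cap at about (299,262), between green look-alikes at (259,253) and (299,302). The grey case is at (480,253), turned about 25°, with its socket marked by a white ring. The purple case at (379,253) is to be left alone.

```bash
cat > h.py <<'E'
from plant import manip
import cv2,numpy as np
def cam(n):
    i=manip.camera_info(n); R=cv2.Rodrigues(np.array(i["rvec"],float))[0]
    return np.array(i["K"],float),R,-R.T@np.array(i["tvec"],float).ravel()
def ray(c,uv,z):
    K,R,o=c; d=R.T@np.linalg.inv(K)@np.array([uv[0],uv[1],1.]); return o+d*(z-o[2])/d[2]
def tool(dw):  # world shift -> tool shift
    return np.array(manip.sense()["eef_rot"],float).T@np.array(dw,float)
E
python3 - <<'E'
from h import *
c=cam("top"); p=np.load("top.npz")["p"]
hsv=cv2.cvtColor(p,cv2.COLOR_RGB2HSV)
m=(hsv[...,2]<75)&(hsv[...,1]<110); m=m.astype(np.uint8)
w=m[235:290,280:320]; ys,xs=np.nonzero(w); print("cap",len(xs),xs.mean()+280,ys.mean()+235, ray(c,(xs.mean()+280,ys.mean()+235),30))
g=((hsv[...,1]<45)&(hsv[...,2]>90)).astype(np.uint8)*255
g[:200]=0;g[305:]=0;g[:,:430]=0;g[:,530:]=0
cs=max(cv2.findContours(g,0,2)[0],key=cv2.contourArea); r=cv2.minAreaRect(cs)
b=cv2.boxPoints(r);print(r);print([ray(c,q,60).round(1).tolist() for q in b])
y=((hsv[...,0]>10)&(hsv[...,0]<30)&(hsv[...,1]>90)&(hsv[...,2]>150)).astype(np.uint8)
ys,xs=np.nonzero(y[235:275,460:505]);print("brass",xs.mean()+460,ys.mean()+235,ray(c,(xs.mean()+460,ys.mean()+235),51))
w=cam("wrist");print(w[0].round(1).tolist(),w[2].round(),w[1].round(2).tolist())
crop=np.hstack([cv2.resize(p[230:310,240:320],None,fx=5,fy=5,interpolation=2),cv2.resize(p[213:293,440:520],None,fx=5,fy=5,interpolation=2)])
cv2.imwrite("pics/crop.png",crop[:,:,::-1])
E
```

```text
cap 361 299.02493074792244 261.612188365651 [490.40761328 174.33605696  30.        ]
((480.7274169921875, 252.4404754638672), (73.67106628417969, 58.68790054321289), 64.02560424804688)
[[547.9, -124.8, 60.0], [601.0, -239.1, 60.0], [458.5, -303.4, 60.0], [406.0, -189.5, 60.0]]
brass 480.1807228915663 251.93975903614458 [ 504.32438899 -215.53002724   51.        ]
[[373.9, 0.0, 321.7], [0.0, 373.9, 238.6], [0.0, 0.0, 1.0]] [ 250. -522.  384.] [[0.32, -0.95, -0.0], [-0.92, -0.31, 0.25], [-0.23, -0.08, -0.97]]
```

View pics/crop.png

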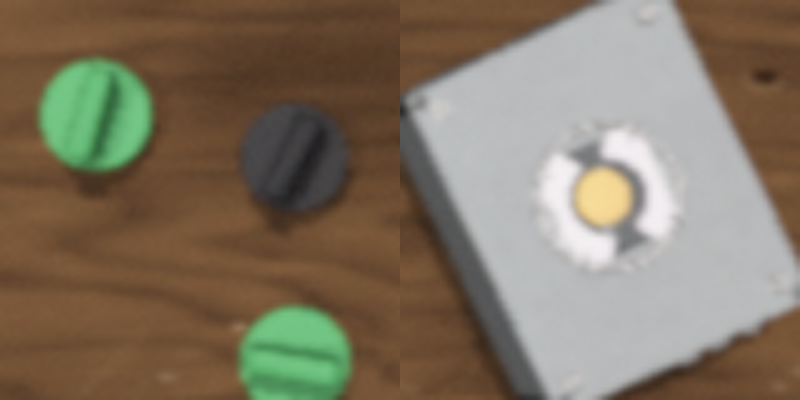

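The crop shows the black cap's wing running from about (280,200) to (315,115), roughly −22° in world. The slot runs from (583,152) to (632,240), roughly 25–29°. I'm moving above the cap with the tool yawed to 158°.

>>> step_arm(steps="32 -36 4 -0.149 50; 65 -73 8 -0.298 50; 97 -109 12 -0.447 50; 130 -145 16 -0.596 50; 162 -182 20 -0.745 50; 195 -218 24 -0.894 50; 227 -255 28 -1.043 50; 260 -291 32 -1.192 50")

```text
t: 0.9
ee_pos: [337.4, -183.6, 181.7]
eef_rot: [[0.047, 0.999, 0.0], [0.999, -0.047, -0.0], [-0.0, 0.0, -1.0]]
ft_force: [0.5, -1.0, -0.8]
width: 0.549
grip_force: 0.0
```

```bash
python3 - <<'E'
from h import *
s=manip.sense();R=np.array(s["eef_rot"]);print(s["t"],s["ee_pos"],np.degrees(np.arctan2(R[1,0],R[0,0])),s["joint_pos"],tool(np.array([490,174,150])-s["ee_pos"]),s["qvel"])
E
```

```text
0.9 [ 337.42855736 -183.56265869  181.73704869] 87.33322281591929 [-3.02633090e+01  2.44063009e+00  1.14941457e+02  1.72486549e-03
  6.26069990e+01 -2.75973256e+01] [364.27620204 135.76405908  31.73813396] [ 71.41975784  -3.86537799  10.19755852   0.0902653   -7.40264556
 -14.13578457]
```

>>> step_arm(steps="46 17 4 -0.149 50; 91 34 8 -0.298 50; 137 51 12 -0.447 50; 182 68 16 -0.596 50; 228 85 20 -0.745 50; 273 102 24 -0.894 50; 319 119 28 -1.043 50; 364 136 32 -1.192 50")

```text
t: 1.7
ee_pos: [492.3, 173.0, 149.4]
eef_rot: [[-0.912, 0.411, -0.0], [0.411, 0.912, -0.0], [0.0, -0.001, -1.0]]
ft_force: [-0.1, -0.9, 0.4]
width: 0.545
grip_force: 0.0
```

>>> step_arm(steps="0 0 0 -0.047 50; 0 0 0 -0.047 50; 0 0 0 -0.047 50; 0 0 0 -0.047 50; 0 0 0 -0.047 50; 0 0 0 -0.047 50; 0 0 0 -0.047 50; 0 0 0 -0.047 50")

```text
t: 2.5
ee_pos: [492.2, 170.7, 150.0]
eef_rot: [[-0.927, 0.375, 0.0], [0.375, 0.927, -0.0], [-0.0, 0.0, -1.0]]
ft_force: [-0.3, -1.0, 0.1]
width: 0.546
grip_force: 0.0
```

```bash
python3 - <<'E'
from h import *
s=manip.sense();R=np.array(s["eef_rot"]);print(s["t"],s["ee_pos"],np.degrees(np.arctan2(R[1,0],R[0,0])),s["joint_pos"])
c=cam("wrist");p,d=manip.read_camera("wrist");np.savez("w1",p=p,d=d)
cv2.imwrite("pics/w1.png",p[:,:,::-1])
K,Rc,o=c
v,u=np.mgrid[0:480,0:640]
P=np.stack([(u-K[0,2])/K[0,0]*d,(v-K[1,2])/K[1,1]*d,d],-1)@Rc+o
hsv=cv2.cvtColor(p,cv2.COLOR_RGB2HSV)
near=np.hypot(P[...,0]-490,P[...,1]-174)<45
top=near&(P[...,2]>52)&(P[...,2]<64)&(hsv[...,1]<110)&(d>0)
q=P[top];print(len(q),q.mean(0))
r=cv2.minAreaRect(q[:,:2].astype(np.float32));print(r)
fl=near&(P[...,2]>20)&(P[...,2]<29)&(hsv[...,2]<110);q=P[fl];print(len(q),cv2.minEnclosingCircle(q[:,:2].astype(np.float32)))
vx=P[top][:,:2];e=np.linalg.eigh(np.cov(vx.T))[1][:,1];print("ang",np.degrees(np.arctan2(e[1],e[0])))
E
```

```text
2.5 [492.15123594 170.67290754 150.03043241] 157.97973088049642 [ 1.78639984e+01  1.63955773e+01  1.02302025e+02 -5.31759999e-03
  6.12929708e+01 -5.01131789e+01]
858 [491.28987325 175.17758082  57.61798622]
((492.1165771484375, 174.916259765625), (12.031465530395508, 39.389774322509766), 62.88470458984375)
567 ((492.3137512207031, 174.78562927246094), 23.740877151489258)
ang 152.81573353494667
```

View pics/w1.png

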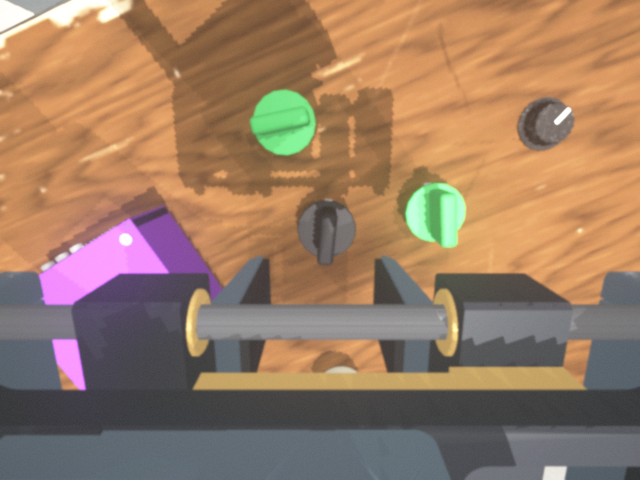

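The wrist view shows the black cap at (327,230), between the pads' line. Depth gives its centre as (492.2,174.9) and the wing at 152.8°.

>>> step_arm(steps="1 2 15 0.045 50; 1.6 3.9 35 0.09 50; 1.6 3.9 60 0.09 50; 1.6 3.9 85 0.09 50; 1.6 3.9 105 0.09 50; 1.6 3.9 117 0.09 50; 1.6 3.9 122 0.09 50; 1.6 3.9 122 0.09 50")

```text
t: 3.35
ee_pos: [492.1, 175.1, 27.8]
eef_rot: [[-0.89, 0.456, -0.0], [0.456, 0.89, -0.0], [0.0, -0.0, -1.0]]
ft_force: [-0.2, 0.4, 0.2]
width: 0.544
grip_force: 0.0
```

>>> step_arm(steps="0 0 0 0 30; 0 0 0 0 15; 0 0 0 0 5; 0 0 0 0 5; 0 0 0 0 5; 0 0 0 0 5; 0 0 0 0 5; 0 0 0 0 5", newtons=35)

```text
t: 4.15
ee_pos: [492.2, 175.1, 28.1]
eef_rot: [[-0.89, 0.456, 0.0], [0.456, 0.89, -0.0], [-0.0, 0.0, -1.0]]
ft_force: [-0.1, 0.1, 2.1]
width: 0.132
grip_force: 35.0
```

>>> step_arm(steps="0 0 -10 0 5; 0 0 -30 0 5; 0 0 -60 0 5; 0 0 -90 0 5; 0 0 -115 0 5; -10 -13 -128 -0.04 5; -30 -39 -132 -0.12 5; -55 -72 -132 -0.21 5")

```text
t: 4.95
ee_pos: [508.8, 86.1, 161.5]
eef_rot: [[-0.967, 0.255, 0.003], [0.255, 0.967, 0.001], [-0.002, 0.001, -1.0]]
ft_force: [0.6, -0.4, -0.9]
width: 0.13
grip_force: 35.0
```

>>> step_arm(steps="-24 -32 0 -0.1 5; -50 -65 0 -0.2 5; -75 -98 0 -0.3 5; -100 -131 0 -0.4 5; -125 -164 0 -0.5 5; -148 -194 0 -0.6 5; -165 -217 0 -0.68 5; -170 -223 0 -0.7 5")

```text
t: 5.75
ee_pos: [610.1, -175.4, 159.1]
eef_rot: [[-0.908, -0.42, -0.01], [-0.42, 0.908, 0.002], [0.009, 0.006, -1.0]]
ft_force: [-21.0, 5.8, 3.0]
width: 0.127
grip_force: 35.0
```

```bash
python3 - <<'E'
from h import *
s=manip.sense();R=np.array(s["eef_rot"]);print(s["t"],s["ee_pos"],np.degrees(np.arctan2(R[1,0],R[0,0])),s["joint_pos"])
E
```

```text
5.75 [ 610.14167481 -175.3924346   159.07663921] -155.19104337709413 [-1.70492928e+01  2.60635708e+01  8.55758710e+01 -5.38310194e-02
  6.89724248e+01 -1.31837082e+02]
```

My second shift used the old axes, so the tool overshot in x and there's a side force. I'm backing off.

>>> step_arm(steps="5 1 0 0 5; 12 2 0 0 5; 22 3 0 0 5; 33 5 0 0 5; 43 6 0 0 5; 50 7 0 0 5; 53 8 0 0 5; 53 8 0 0 5")

```text
t: 6.55
ee_pos: [562.4, -188.9, 160.2]
eef_rot: [[-0.907, -0.422, 0.0], [-0.422, 0.907, -0.0], [-0.0, -0.0, -1.0]]
ft_force: [0.2, -0.3, -1.4]
width: 0.13
grip_force: 35.0
```

```bash
python3 - <<'E'
from h import *
s=manip.sense();R=np.array(s["eef_rot"]);print(s["t"],s["ee_pos"],np.degrees(np.arctan2(R[1,0],R[0,0])),s["ft_force"])
c=cam("wrist");p,d=manip.read_camera("wrist");np.savez("w2",p=p,d=d)
cv2.imwrite("pics/w2.png",p[:,:,::-1])
K,Rc,o=c
v,u=np.mgrid[0:480,0:640]
P=np.stack([(u-K[0,2])/K[0,0]*d,(v-K[1,2])/K[1,1]*d,d],-1)@Rc+o
near=np.hypot(P[...,0]-504,P[...,1]+215)<30
m=near&(P[...,2]<57)&(P[...,2]>20)&(d>0); q=P[m][:,:2].astype(np.float32)
print(len(q),q.mean(0),cv2.minAreaRect(q),np.median(P[near&(P[...,2]>57)&(P[...,2]<63)][:,2]))
np.save("q2",P)
E
```

```text
6.55 [ 562.41963225 -188.86838544  160.19230889] -155.02762706795295 [ 0.21213418 -0.29828176 -1.37579655]
920 [ 505.64355 -216.58026] ((504.0811767578125, -212.5124053955078), (47.12815475463867, 43.90525436401367), 32.3892707824707) 60.130618065050584
```

View pics/w2.png

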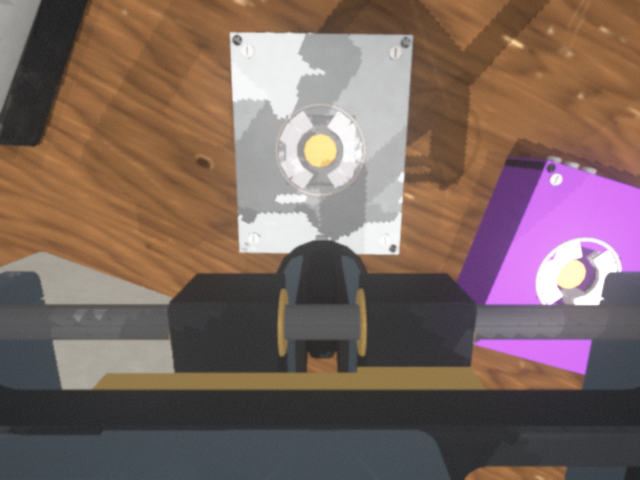

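The wrist view shows the socket at (321,150), its slot nearly vertical in the image and the case edges nearly so. Next I'll measure the socket centre and slot angle.

```bash
python3 - <<'E'
from h import *
P=np.load("q2.npy");f=np.load("w2.npz");p=f["p"];c=cam("wrist")
near=np.hypot(P[...,0]-504,P[...,1]+215)<110
m=(near&(abs(P[...,2]-60)<3)).astype(np.uint8);m[260:]=0
cs=max(cv2.findContours(m,0,2)[0],key=cv2.contourArea)
r=cv2.minAreaRect(cs);b=np.array([ray(c,q,60) for q in cv2.boxPoints(r)]);print("case",b.mean(0),[ (np.linalg.norm(x).round(1),np.degrees(np.arctan2(x[1],x[0])).round(2)) for x in np.diff(b[:,:2],axis=0)])
hsv=cv2.cvtColor(p,cv2.COLOR_RGB2HSV)
y=((hsv[...,0]>12)&(hsv[...,0]<30)&(hsv[...,1]>90)&(hsv[...,2]>150)).astype(np.uint8);y[:125]=0;y[180:]=0;y[:,:295]=0;y[:,350:]=0
cs=max(cv2.findContours(y,0,2)[0],key=cv2.contourArea);mo=cv2.moments(cs);uv=(mo["m10"]/mo["m00"],mo["m01"]/mo["m00"])
B=ray(c,uv,51);print("brass",uv,B,cv2.minEnclosingCircle(cs))
g=cv2.cvtColor(p,cv2.COLOR_RGB2GRAY)
# rays at the mouth plane: gray profile on circle r=21 about centre
for C in (B,):
  K,R,o=c
  for rad in (19.5,21):
    a=np.radians(np.arange(0,360,.5));W=np.stack([C[0]+rad*np.cos(a),C[1]+rad*np.sin(a),60+0*a],1)
    q=(W-o)@R.T@K.T;q=(q[:,:2]/q[:,2:]).astype(np.float32)
    s=cv2.remap(g,q[:,0][None],q[:,1][None],1)[0].astype(float)
    dk=s<120
    ch=np.nonzero(np.diff(dk.astype(int)))[0];print(rad,s.min(),s.max(),[(np.degrees(a[i]),dk[i+1]) for i in ch])
cr=cv2.resize(p[95:205,260:380],None,fx=5,fy=5,interpolation=2);cv2.imwrite("pics/w2c.png",cr[:,:,::-1])
E
```

```text
case [ 505.68474436 -216.9820882    60.        ] [(np.float64(150.7), np.float64(-159.24)), (np.float64(119.4), np.float64(114.35)), (np.float64(150.8), np.float64(27.64))]
brass (319.8310200484688, 150.31747080854814) [ 505.50903271 -217.02384738   51.        ] ((319.8999938964844, 150.10000610351562), 16.162403106689453)
19.5 152.0 255.0 []
21 152.0 255.0 []
```

View pics/w2c.png

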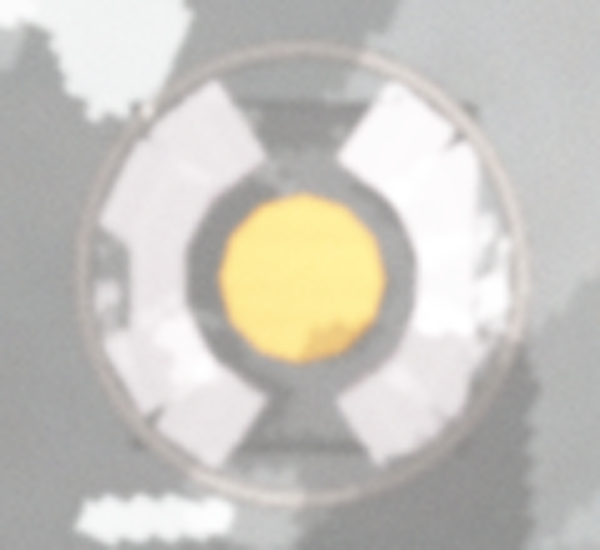

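```bash
python3 - <<'E'
from h import *
P=np.load("q2.npy");p=np.load("w2.npz")["p"];c=cam("wrist");s=manip.sense()
R=np.array(s["eef_rot"]);T=(P-s["ee_pos"])@R
m=(abs(T[...,0])<40)&(abs(T[...,1])<40)&(T[...,2]>-6)&(T[...,2]<12)&(P[...,2]>100)
q=T[m];print(len(q),q.min(0),q.max(0))
e=T[m&(abs(T[...,1])<3)];print("xmax",e[:,0].max())
for zl in range(-6,12,3):
  k=q[(q[:,2]>=zl)&(q[:,2]<zl+3)]
  if len(k):print(zl,len(k),k.min(0).round(1),k.max(0).round(1))
A=ray(c,(320.4,126.4),60);Bq=ray(c,(320.4,174.6),60);print(A,Bq,(A+Bq)/2,np.degrees(np.arctan2(*(A-Bq)[1::-1])))
print("shift",tool(np.array([505.6,-217.0,85])-s["ee_pos"]))
E
```

```text
1215 [  7.4642427  -22.33572202  -5.97675092] [23.72114026 22.61214097  8.12606789]
xmax 23.721140257649555
-6 105 [ 15.4 -14.   -6. ] [20.1 14.2 -3. ]
-3 93 [ 15.4 -11.4  -3. ] [20.1 11.7 -0.1]
0 204 [  8.1 -21.2   0. ] [23.4 21.4  3. ]
3 765 [  7.5 -22.3   3. ] [23.7 22.6  6. ]
6 48 [ 12.3 -20.1   6. ] [23.5 19.2  8.1]
[ 490.50808967 -223.50017004   60.        ] [ 520.53162207 -209.54436494   60.        ] [ 505.51985587 -216.52226749   60.        ] -155.06963399894548
shift [63.85812814 -1.3543303  75.0799664 ]
```

>>> step_arm(steps="15 0 0 0 5; 35 -0.7 0 0 5; 52 -1.3 5 0 5; 61 -1.3 15 0 5; 63.5 -1.3 30 0 5; 63.5 -1.3 48 0 5; 63.5 -1.3 60 0 5; 63.5 -1.3 64 0 5")

```text
t: 7.4
ee_pos: [504.8, -216.4, 94.2]
eef_rot: [[-0.906, -0.422, -0.003], [-0.422, 0.906, 0.001], [0.002, 0.002, -1.0]]
ft_force: [-0.8, -0.8, -1.0]
width: 0.127
grip_force: 35.0
```

>>> step_arm(steps="0 0 0 0 5; 0 0 0 0 5; 0 0 2 0 5; 0 0 4 0 5; 0 0 6 0 5; 0 0 8 0 5; 0 0 10 0 5; 0 0 11 0 5")

```text
t: 8.2
ee_pos: [505.7, -216.7, 84.7]
eef_rot: [[-0.906, -0.422, -0.0], [-0.422, 0.906, 0.0], [0.0, 0.0, -1.0]]
ft_force: [0.1, 0.1, -0.7]
width: 0.131
grip_force: 35.0
```

>>> step_arm(steps="0 0 1 0 5; 0 0 2 0 5; 0 0 3 0 5; 0 0 4 0 5; 0 0 5 0 5; 0 0 6 0 5; 0 0 6 0 5; 0 0 6 0 5")

```text
t: 9.0
ee_pos: [505.8, -216.8, 79.1]
eef_rot: [[-0.906, -0.423, 0.0], [-0.423, 0.906, -0.0], [-0.0, -0.0, -1.0]]
ft_force: [-0.1, 0.8, 0.7]
width: 0.134
grip_force: 35.0
```

>>> step_arm(steps="0 0 1 0 5; 0 0 2 0 5; 0 0 3 0 5; 0 0 4 0 5; 0 0 5 0 5; 0 0 6 0 5; 0 0 6 0 5; 0 0 6 0 5")

```text
t: 9.8
ee_pos: [505.8, -216.8, 73.6]
eef_rot: [[-0.906, -0.422, 0.0], [-0.422, 0.906, -0.0], [-0.0, -0.0, -1.0]]
ft_force: [-1.6, 0.3, 8.1]
width: 0.132
grip_force: 35.0
```

>>> step_arm(steps="0 0 0.8 0 5; 0 0 1.6 0 5; 0 0 2.4 0 5; 0 0 3.2 0 5; 0 0 3.5 0 5; 0 0 3.5 0 5; 0 0 3.5 0 5; 0 0 3.5 0 5")

```text
t: 10.6
ee_pos: [505.9, -216.9, 70.6]
eef_rot: [[-0.906, -0.422, 0.001], [-0.422, 0.906, -0.0], [-0.0, -0.001, -1.0]]
ft_force: [-2.7, 1.3, 10.4]
width: 0.132
grip_force: 35.0
```

>>> step_arm(steps="0 0 0 0.03 5; 0 0 0 0.07 5; 0 0 0 0.11 5; 0 0 0 0.15 5; 0 0 0 0.19 5; 0 0 0 0.23 5; 0 0 0 0.26 5; 0 0 0 0.26 5")

```text
t: 11.4
ee_pos: [506.2, -217.0, 70.7]
eef_rot: [[-0.985, -0.175, 0.001], [-0.175, 0.985, -0.001], [-0.001, -0.001, -1.0]]
ft_force: [-2.9, 1.5, 10.3]
width: 0.13
grip_force: 35.0
```

```bash
cat > st.py <<'E'
from h import *
s=manip.sense();R=np.array(s["eef_rot"]);print(s["t"],np.round(s["ee_pos"],2),"yaw",round(np.degrees(np.arctan2(R[1,0],R[0,0]))%360,2),np.round(s["ft_force"],1),"tq",np.round(s["wrist_torque"],3),"j6",round(s["joint_pos"][5],1))
E
python3 st.py
```

```text
11.4 [ 506.19 -216.98   70.66] yaw 190.07 [-2.9  1.5 10.3] tq [0.342 0.371 0.011] j6 -124.5
```

>>> step_arm(steps="0 0 0 0.1 5; 0 0 0 0.2 5; 0 0 0 0.3 5; 0 0 0 0.4 5; 0 0 0 0.5 5; 0 0 0 0.6 5; 0 0 0 0.7 5; 0 0 0 0.75 5")

```text
t: 12.2
ee_pos: [506.2, -216.9, 70.7]
eef_rot: [[-0.838, 0.545, 0.001], [0.545, 0.838, -0.001], [-0.002, 0.0, -1.0]]
ft_force: [-2.9, 1.6, 11.0]
width: 0.13
grip_force: 35.0
```

>>> step_arm(steps="0 0 -0.5 0 5; 0 0 -1 0 5; 0 0 -1.5 0 5; 0 0 -2 0 5; 0 0 -2.5 0 5; 0 0 -2.5 0 5; 0 0 -2.5 0 5; 0 0 -2.5 0 5")

```text
t: 13.0
ee_pos: [506.2, -216.9, 72.2]
eef_rot: [[-0.84, 0.543, 0.001], [0.543, 0.84, -0.0], [-0.001, 0.0, -1.0]]
ft_force: [0.1, 0.2, 4.1]
width: 0.128
grip_force: 35.0
```

```bash
python3 st.py
```

```text
13.0 [ 506.18 -216.93   72.16] yaw 147.12 [0.1 0.2 4.1] tq [ 0.127 -0.181 -0.015] j6 -81.5
```

>>> step_arm(steps="0 0 -0.3 0.01 5; 0 0 -0.5 0.03 5; 0 0 -0.5 0.05 5; 0 0 -0.5 0.07 5; 0 0 -0.5 0.09 5; 0 0 -0.5 0.105 5; 0 0 -0.5 0.105 5; 0 0 -0.5 0.105 5")

```text
t: 13.8
ee_pos: [505.9, -216.9, 72.2]
eef_rot: [[-0.778, 0.628, 0.0], [0.628, 0.778, -0.0], [-0.0, 0.0, -1.0]]
ft_force: [2.3, 0.5, -2.4]
width: 0.131
grip_force: 35.0
```

>>> step_arm(steps="0 0 0 0.015 5; 0 0 0 0.03 5; 0 0 0 0.045 5; 0 0 0 0.06 5; 0 0 0 0.07 5; 0 0 0 0.07 5; 0 0 0 0.07 5; 0 0 0 0.07 5")

```text
t: 14.6
ee_pos: [505.6, -216.8, 72.3]
eef_rot: [[-0.732, 0.681, -0.0], [0.681, 0.732, 0.0], [0.0, -0.0, -1.0]]
ft_force: [2.9, -0.8, -6.6]
width: 0.133
grip_force: 35.0
```

```bash
python3 st.py
```

```text
14.6 [ 505.62 -216.78   72.32] yaw 137.09 [ 2.9 -0.8 -6.6] tq [-0.216 -0.76   0.05 ] j6 -71.5
```

>>> step_arm(steps="0 0 0.3 0.015 5; 0 0 0.3 0.03 5; 0 0 0.3 0.045 5; 0 0 0.3 0.06 5; 0 0 0.3 0.07 5; 0 0 0.3 0.07 5; 0 0 0.3 0.07 5; 0 0 0.3 0.07 5")

```text
t: 15.4
ee_pos: [505.5, -216.7, 72.2]
eef_rot: [[-0.683, 0.73, -0.001], [0.73, 0.683, 0.0], [0.0, -0.0, -1.0]]
ft_force: [0.5, -0.8, -0.9]
width: 0.128
grip_force: 35.0
```

>>> step_arm(steps="0 0 0 0.015 5; 0 0 0 0.03 5; 0 0 0 0.045 5; 0 0 0 0.06 5; 0 0 0 0.07 5; 0 0 0 0.07 5; 0 0 0 0.07 5; 0 0 0 0.07 5")

```text
t: 16.2
ee_pos: [505.6, -216.7, 72.2]
eef_rot: [[-0.63, 0.776, -0.0], [0.776, 0.63, 0.0], [0.0, -0.0, -1.0]]
ft_force: [-0.7, 0.9, 1.5]
width: 0.131
grip_force: 35.0
```

>>> step_arm(steps="0 0 -0.2 0.015 5; 0 0 -0.2 0.03 5; 0 0 -0.2 0.045 5; 0 0 -0.2 0.06 5; 0 0 -0.2 0.07 5; 0 0 -0.2 0.07 5; 0 0 -0.2 0.07 5; 0 0 -0.2 0.07 5")

```text
t: 17.0
ee_pos: [505.7, -216.8, 72.2]
eef_rot: [[-0.574, 0.819, -0.0], [0.819, 0.574, 0.0], [0.0, -0.0, -1.0]]
ft_force: [-0.3, -0.2, -0.5]
width: 0.131
grip_force: 35.0
```

>>> step_arm(steps="0 0 0 0.015 5; 0 0 0 0.03 5; 0 0 0 0.045 5; 0 0 0 0.06 5; 0 0 0 0.07 5; 0 0 0 0.07 5; 0 0 0 0.07 5; 0 0 0 0.07 5")

```text
t: 17.8
ee_pos: [505.8, -216.8, 72.3]
eef_rot: [[-0.516, 0.857, 0.0], [0.857, 0.516, -0.0], [-0.0, 0.0, -1.0]]
ft_force: [-0.4, 0.4, -2.6]
width: 0.13
grip_force: 35.0
```

>>> step_arm(steps="0 0 0 0.015 5; 0 0 0 0.03 5; 0 0 0 0.045 5; 0 0 0 0.06 5; 0 0 0 0.07 5; 0 0 0 0.07 5; 0 0 0 0.07 5; 0 0 0 0.07 5")

```text
t: 18.6
ee_pos: [505.9, -216.8, 72.4]
eef_rot: [[-0.454, 0.891, 0.0], [0.891, 0.454, -0.0], [-0.0, 0.0, -1.0]]
ft_force: [1.1, 0.1, -1.9]
width: 0.134
grip_force: 35.0
```

>>> step_arm(steps="0 0 0 0.015 5; 0 0 0 0.03 5; 0 0 0 0.045 5; 0 0 0 0.06 5; 0 0 0 0.07 5; 0 0 0 0.07 5; 0 0 0 0.07 5; 0 0 0 0.07 5")

```text
t: 19.4
ee_pos: [506.1, -216.8, 72.5]
eef_rot: [[-0.391, 0.92, 0.001], [0.92, 0.391, -0.0], [-0.0, 0.001, -1.0]]
ft_force: [1.5, 1.1, 0.5]
width: 0.131
grip_force: 35.0
```

>>> step_arm(steps="0 0 -0.1 0.015 5; 0 0 -0.2 0.03 5; 0 0 -0.2 0.045 5; 0 0 -0.2 0.06 5; 0 0 -0.2 0.07 5; 0 0 -0.2 0.07 5; 0 0 -0.2 0.07 5; 0 0 -0.2 0.07 5")

```text
t: 20.2
ee_pos: [506.3, -216.8, 72.8]
eef_rot: [[-0.326, 0.945, 0.001], [0.946, 0.326, -0.0], [-0.001, 0.001, -1.0]]
ft_force: [4.2, 2.9, 0.0]
width: 0.129
grip_force: 35.0
```

```bash
python3 st.py
```

```text
20.2 [ 506.25 -216.78   72.81] yaw 109.0 [4.2 2.9 0. ] tq [ 0.749 -0.92   0.049] j6 -43.4
```

>>> step_arm(steps="0 0 -0.2 0 5; 0 0 -0.4 0 5; 0 0 -0.6 0 5; 0 0 -0.8 0 5; 0 0 -0.8 0 5; 0 0 -0.8 0 5; 0 0 -0.8 0 5; 0 0 -0.8 0 5")

```text
t: 21.0
ee_pos: [506.2, -216.8, 73.1]
eef_rot: [[-0.326, 0.946, 0.001], [0.946, 0.326, 0.0], [-0.0, 0.001, -1.0]]
ft_force: [5.1, 2.2, -2.7]
width: 0.131
grip_force: 35.0
```

```bash
python3 st.py
```

```text
21.0 [ 506.23 -216.79   73.08] yaw 109.0 [ 5.1  2.2 -2.7] tq [ 0.736 -1.094  0.054] j6 -43.4
```

>>> step_arm(steps="0 0 0 0.01 5; 0 0 0 0.02 5; 0 0 0 0.03 5; 0 0 0 0.04 5; 0 0 0 0.05 5; 0 0 0 0.05 5; 0 0 0 0.05 5; 0 0 0 0.05 5")

```text
t: 21.8
ee_pos: [505.7, -217.3, 74.4]
eef_rot: [[-0.278, 0.961, 0.0], [0.961, 0.278, -0.001], [-0.001, 0.0, -1.0]]
ft_force: [1.7, 2.5, 5.8]
width: 0.128
grip_force: 35.0
```

```bash
python3 st.py; python3 - <<'E'
from h import *
p,d=manip.read_camera("wrist");cv2.imwrite("pics/w3.png",p[:,:,::-1])
E
```

```text
21.8 [ 505.66 -217.29   74.41] yaw 106.15 [1.7 2.5 5.8] tq [ 0.452 -0.324  0.017] j6 -40.5
```

View pics/w3.png

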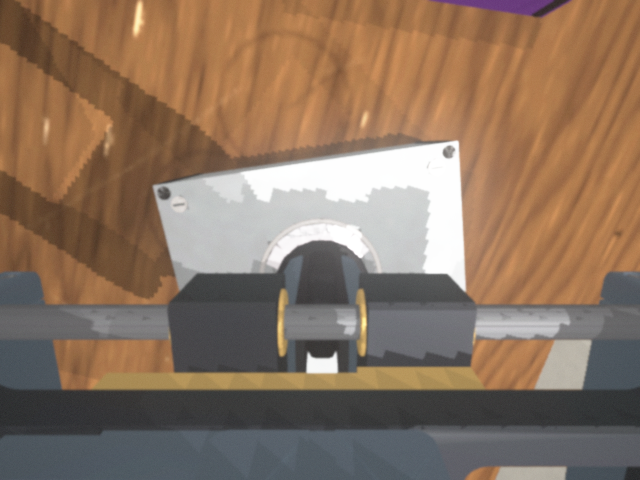

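The picture shows the cap's flange at (321,260) over the socket. The tool jumped up to z = 74.4 with spring force on it, so the lugs have entered the notch. I'm easing up now.

>>> step_arm(steps="0 0 -0.4 0 5; 0 0 -0.8 0 5; 0 0 -1.2 0 5; 0 0 -1.6 0 5; 0 0 -2 0 5; 0 0 -2.2 0 5; 0 0 -2.2 0 5; 0 0 -2.2 0 5")

```text
t: 22.65
ee_pos: [505.7, -217.2, 75.7]
eef_rot: [[-0.279, 0.96, -0.0], [0.96, 0.279, -0.001], [-0.001, -0.0, -1.0]]
ft_force: [1.0, -0.3, 4.8]
width: 0.126
grip_force: 35.0
```

```bash
python3 st.py
```

```text
22.65 [ 505.69 -217.22   75.65] yaw 106.17 [ 1.  -0.3  4.8] tq [-0.085 -0.282 -0.029] j6 -40.5
```

>>> step_arm(steps="0 0 -0.3 0 5; 0 0 -0.6 0 5; 0 0 -0.9 0 5; 0 0 -1 0 5; 0 0 -1 0 5; 0 0 -1 0 5; 0 0 -1 0 5; 0 0 -1 0 5")

```text
t: 23.45
ee_pos: [505.7, -217.1, 76.2]
eef_rot: [[-0.279, 0.96, -0.0], [0.96, 0.279, -0.001], [-0.001, -0.0, -1.0]]
ft_force: [2.5, -4.6, -2.5]
width: 0.128
grip_force: 35.0
```

```bash
python3 st.py
```

```text
23.45 [ 505.69 -217.13   76.16] yaw 106.18 [ 2.5 -4.6 -2.5] tq [-0.985 -0.504 -0.056] j6 -40.6
```

The cap is held 4.0 mm above ride level and resists an upward pull, so it's locked. I'm releasing it and retreating straight up.

>>> step_arm(steps="0 0 0 0 16; 0 0 0 0 25; 0 0 0 0 40; 0 0 0 0 40; 0 0 0 0 40; 0 0 0 0 40; 0 0 0 0 40; 0 0 0 0 40")

```text
t: 24.25
ee_pos: [505.8, -216.8, 76.6]
eef_rot: [[-0.278, 0.961, -0.0], [0.961, 0.278, -0.0], [-0.0, -0.0, -1.0]]
ft_force: [0.1, 0.4, -0.1]
width: 0.44
grip_force: 0.0
```

>>> step_arm(steps="0 0 -5 0 40; 0 0 -15 0 40; 0 0 -30 0 40; 0 0 -50 0 40; 0 0 -70 0 40; 0 0 -85 0 40; 0 0 -90 0 40; 0 0 -90 0 40")

```text
t: 25.05
ee_pos: [506.2, -217.0, 167.7]
eef_rot: [[-0.278, 0.96, 0.002], [0.96, 0.278, -0.001], [-0.002, 0.002, -1.0]]
ft_force: [0.2, -0.0, -0.8]
width: 0.441
grip_force: 0.0
```

```bash
python3 st.py; python3 - <<'E'
from h import *
c=cam("wrist");K,Rc,o=c
p,d=manip.read_camera("wrist");cv2.imwrite("pics/w4.png",p[:,:,::-1])
v,u=np.mgrid[0:480,0:640]
P=np.stack([(u-K[0,2])/K[0,0]*d,(v-K[1,2])/K[1,1]*d,d],-1)@Rc+o
hsv=cv2.cvtColor(p,cv2.COLOR_RGB2HSV)
near=(np.hypot(P[...,0]-505.6,P[...,1]+217)<35)&(d>0)&(hsv[...,2]<110)
t=P[near&(P[...,2]>95)&(P[...,2]<115)];print(len(t),np.median(t,0),cv2.minAreaRect(t[:,:2].astype(np.float32)))
f=P[near&(P[...,2]>62)&(P[...,2]<80)];print(np.median(f[:,2]),cv2.minEnclosingCircle(f[:,:2].astype(np.float32)))
E
```

```text
25.05 [ 506.22 -216.99  167.68] yaw 106.16 [ 0.2 -0.  -0.8] tq [-0.082 -0.142 -0.023] j6 -40.6
1040 [ 505.28641219 -214.64618988  105.7950102 ] ((505.733154296875, -216.36463928222656), (11.251066207885742, 38.77727508544922), 16.056568145751953)
72.6114731183427 ((505.6741638183594, -216.94419860839844), 23.704063415527344)
```

View pics/w4.png

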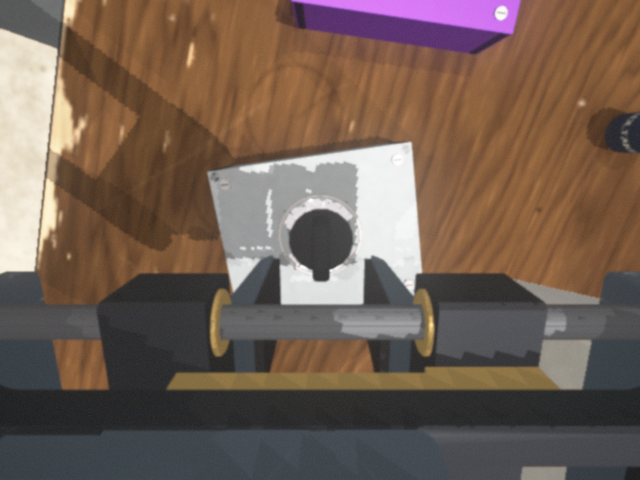

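The picture shows the cap free and upright at (321,240). Its top is at z = 105.8, so the foot is about 12 mm deep as the detent requires, and the wing is turned about 99° from the slot.

```bash
python3 -c "
from plant import manip
print(manip.job_done())"
```

```text
the job is handed in; nothing more can be done
None
```

The battery cap is back on the grey case, locked in its detent about 99° clockwise and released, and the job is handed in at about 25 s; on the way to the socket the arm overshot about 50 mm toward the tower and the wrist read 22 N sideways (possibly a touch), which was gone after I backed off.

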